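Walk a cast iron protector block round and set it to the fence

ROBOT

A 6-joint arm with a two-finger parallel gripper is mounted at the origin on the work surface. World frame = base frame: x ahead of the robot, y to its left, z up, the work surface at z = 0. Lengths are in m, angles in rad, forces in N, time in s.
With the tool pointing down it reaches from about 0.375 to 0.925 m from the base axis. Payload 5.7 kg.
Tool frame: the origin (TCP) lies at the very end of the fingers, on their centre line; the grasp point (between the pads) lies 19 mm behind it (ctrl.grip_depth is the distance from the TCP to the grasp point, in m); z points along the fingers, y is the line along which they close (so a half turn about z gives the same grasp; the last joint's range is limited). The gripper opens to 85 mm and grips with 20 to 120 N. Pads are 22 mm wide; open, the fingers measure 114 mm over their backs; the gripper's body (76 mm by 85 mm) begins 54 mm behind the grasp point. The pads swing forward as they close: fully open they stand 13 mm farther back than shut.
Start: joints at [1.219, 0.359, 1.51, -0, 1.272, -0.115], TCP at [0.141, 0.583, 0.231] pointing down, gripper open.
Joint ranges: [-2.97, 2.97], [-1.01, 2.36], [0.21, 2.38], [-0.96, 4.11], [0.2, 2.71], [-2.98, 2.98]. Speed limits (rad/s): [2.39, 2.39, 3.14, 3.14, 3.14, 3.14].

INTERFACE

Orientations are given as [roll, pitch, yaw] about the fixed x, y, z axes, in that order (R = Rz(yaw) Ry(pitch) Rx(roll)).
In Python, from rig import ctrl, viewer gives the robot as it stands.
- The arm moves only by the shell command python3 -m creep 'ROWS' [OPENING]. ROWS is JSON, a list of rows, each a list of 6 numbers: the shift along the world's x, y, z normalised to -1 to 1, where 1 is 0.025 m, then the turn, a rotation vector about the world's x, y, z normalised to -1 to 1, where 1 is 5 degrees. A call has 1 to 12 rows; each row shifts and turns the commanded pose from where the row before left it; what a row does not reach is not made up. A row lasts 1/12 s, in which the tool goes at most 41.7 mm and 7.16 degrees, less where a joint would pass 70% of its speed; a pose out of reach is approached as far as the arm can. A call with a number of a shift or a turn outside -1 to 1 is refused whole. A call with a gripper value outside its range is refused whole. OPENING is the finger opening in mm, from 0 to 85.4, set as the call begins (- or left out, the last holds). The fingers move at their own pace and stop on an object; the grip force is fixed at half the most. Time passes only in rows, so rows that do not move let the fingers close. It gives the time, the measured TCP pose, the force, the opening and the grip force at its end, in the units of the state.
- ctrl.sense(): the state, without advancing time (a new reading comes with each control period).
- viewer.snapshot(name): name is "scene" or "top" or "wrist"; returns (picture, depth): 400x640x3 uint8, red, green, blue; 400x640 float32, m along the optical axis (not along the pixel's ray), 0 where there is no reading.
- viewer.camera_model(name): a dict with "camera_matrix" (3x3 intrinsics, pixels), "k1" (the pictures are not rectified: a ray, as slopes to the right and down, at radius r is drawn at 1 + k1 r^2 times it, then the intrinsics apply), "R" (3x3) and "t" (3): a world point X has camera coordinates R X + t. Camera axes: x right, y down, z forward; pixel columns grow to the right and rows downward; lengths in m; the calibration is good to about 2 mm. A picture is of the moment at which its call begins: read the wrist's pose just before it. camera_model takes no time and is no camera call; for the wrist camera it gives the pose at the moment of the call.
- ctrl.job_done(): hands the job in; it is judged then, once.
The state is a dict: "time": time; "joints": joint angles; "joint_vel": joint speeds; "joint_torque": joint torques, N m; "tool_pos": TCP position; "tcp_rot": TCP orientation; "contact_force": force on the tool from outside, world axes, zero at the start; "torque": the same for the moment, N m; "opening": opening from 0.0 (shut) to 1.0 (fully open); "finger_force": force on a finger pad.
Only numpy, scipy, OpenCV 4.12 (cv2) and the standard library are available. Lean on these libraries where they do the work, as an engineer would, in place of code of your own. Each camera call takes 0.05 s, during which the arm holds its last target. There are 200 camera calls.

TASK

Only by pushing with the fingertips, never pinching or lifting it, walk the heavy grey cast iron protector block round by pushing at its corners, one and then another, until one of its two long sides squarely faces the steel fence while the block still stands clear of it; do not let it run into the fence askew. Then push the block straight home so that the whole of that long side lies flush against the fence, leave it resting there and draw back. Leave the ring gauge, mallet head, thread cap and caliper where they lie.

Things in the scene. Friction and masses are not known exactly. Their poses are not given: they have to be found in the camera images.
- protector: Heavy grey cast iron block lying flat (1.0 to 1.65 kg, dry friction, 6 to 20 N to slide): body 90 (its x) by 140 (its y) by 38 mm high, solid round collar dia 88 mm on top rising to 50 mm. Origin: centre of underside, z up. Long sides at x = +45 and -45 mm; either may go to the fence. Starts 0.6 to 1.57 rad off square, to either hand, corners at least 50 mm clear of the fence.
- fence: Fixed dark steel angle beyond the block: upright plate 360 mm long (its y), 60 high, 12 thick, low foot reaching 62 mm behind the face. Origin: shelf level, middle of the face that looks to the robot. x points out of its back, away from the robot: the block is at negative x and, flush, has its origin at x = -45 mm in this frame. Position and yaw vary.
- ring_gauge: Bystander: polished steel ring, outer diameter 68 mm, bore 40 mm, 24 mm high, loose. Origin: centre of the underside.
- mallet_head: Bystander: loose copper mallet head lying down, 75 mm long (its x), 42 mm high. Origin: on the underside, in the middle.
- thread_cap: Bystander: loose orange plastic thread cap, diameter 68 mm, 36 mm high. Origin: centre of the underside.
- caliper: Bystander: loose black dial caliper lying flat to the right of the work, 200 mm long (its y), 14 mm high at the dial. Origin: underside, middle of the beam.
There are look-alikes about, which are no part of the job. Several things have the shape of the protector; the one meant has the colours described above.

How it is judged:
By the outcome, as a careful person would: the job done as asked, in the order asked, and still so for the second after the job is handed in, with the robot touching nothing.
It also fails if it takes over 61 s, if anything falls off the work surface, if the arm or the gripper's body presses on something with over 40 N, if the wrist force passes 120 N, or if a joint passes its speed limit or range.

## Working session

There is one attempt and no reset: what is moved stays moved. The work goes in short steps, Python scripts to look and compute and a shell command to move; the robot and the scene stay as the last step left them, time stands still between calls to the robot, and variables do not carry over. Pictures are saved under pics/ and viewed, at most 10 in all, crops included, and the job is handed in when it is done.

```bash
ls; mkdir -p pics
python3 - <<'E'
from rig import ctrl, viewer
import cv2
for n in ("scene","top"):
    p,d=viewer.snapshot(n); cv2.imwrite(f"pics/{n}0.png",p[:,:,::-1])
    import numpy as np; np.savez(f"pics/{n}0.npz",p=p,d=d)
    m=viewer.camera_model(n); print(n,m)
print(ctrl.sense())
E
```

```text
pics
scene {'camera_matrix': array([[461.23348509,   0.        , 313.04125832],
       [  0.        , 461.23348509, 197.25692681],
       [  0.        ,   0.        ,   1.        ]]), 'k1': -0.10228736870276632, 'R': array([[-0.35875741,  0.93333561, -0.01333223],
       [ 0.62550588,  0.22978246, -0.74561546],
       [-0.69284595, -0.27583446, -0.66624308]]), 't': array([ 0.250565  , -0.31152891,  1.40845525])}
top {'camera_matrix': array([[371.8149849 ,   0.        , 313.76851305],
       [  0.        , 371.8149849 , 201.23667248],
       [  0.        ,   0.        ,   1.        ]]), 'k1': -0.038672473358148544, 'R': array([[ 0.0253865 , -0.99963206,  0.0095536 ],
       [-0.99133451, -0.02640559, -0.12868033],
       [ 0.12888525, -0.00620407, -0.99164011]]), 't': array([-0.07441428,  0.51692867,  0.99721715])}
{'time': 0.1, 'joints': array([ 1.21889975e+00,  3.59442132e-01,  1.51134001e+00, -8.99277087e-06,
        1.27250484e+00, -1.15103399e-01]), 'joint_vel': array([ 0.00053586, -0.00059627, -0.00222022, -0.00191888, -0.00129694,
       -0.0005915 ]), 'joint_torque': array([ 4.88968035e-04, -5.28657138e+01, -2.79351944e+01, -1.35804048e-04,
        5.05631280e-03, -2.77420838e-06]), 'tool_pos': array([0.14054831, 0.5826654 , 0.23052618]), 'tcp_rot': array([-3.13990856e+00, -1.86057402e-04,  2.90480197e+00]), 'contact_force': array([-0.80995162, -0.13658963, -0.59747885]), 'torque': array([0.00450598, 0.01496872, 0.00103239]), 'finger_force': 0.0, 'opening': 0.9988273900727487}
```

View pics/top0.png

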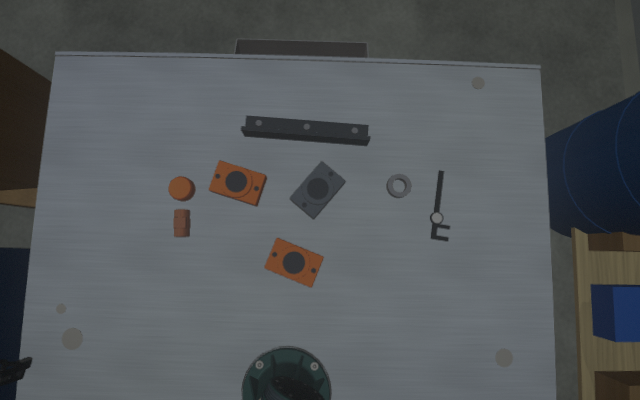

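View pics/scene0.png

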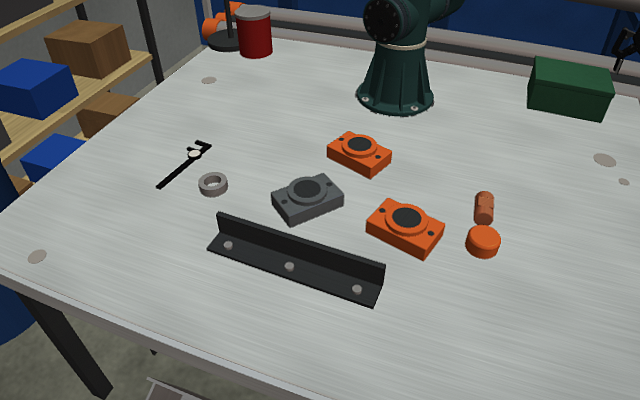

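The grey block, at top (317,190) / scene (307,198), is the one meant. The look-alikes at top (238,183) and (294,262) are orange. The fence runs from top (243,130) to (369,140), and the ring gauge is at (399,186). I'll confirm with a crop and measure by depth from both views.

```bash
cat > h.py <<'E'
import numpy as np, cv2
from rig import ctrl, viewer
def cloud(n,p=None,d=None,m=None):
    if p is None:
        m=viewer.camera_model(n); p,d=viewer.snapshot(n)
    m=m or viewer.camera_model(n); K=m["camera_matrix"]
    v,u=np.mgrid[0:400,0:640].astype(np.float32)
    q=cv2.undistortPoints(np.stack([u.ravel(),v.ravel()],1)[:,None],K,np.array([m["k1"],0,0,0,0]))[:,0]
    z=d.ravel(); X=np.c_[q*z[:,None],z]
    W=(X-m["t"])@m["R"]
    W[z==0]=np.nan
    return W.reshape(400,640,3),p
def block(W,p,c,r=0.11,lo=.033,hi=.044):
    """fit rect of the body top near c (grey pixels)"""
    f=p.astype(int); grey=(f.max(2)-f.min(2))<30
    z=W[...,2]
    k=grey&(z>lo)&(z<.06)&(np.hypot(W[...,0]-c[0],W[...,1]-c[1])<r)
    return W[k],k
def fitrect(P):
    (cx,cy),(w,h),a=cv2.minAreaRect(P[:,:2].astype(np.float32)*1000)
    a=np.deg2rad(a)
    if w>h: w,h,a=h,w,a+np.pi/2   # a = direction of short side (block x)
    a=(a+np.pi/2)%np.pi-np.pi/2
    return np.array([cx,cy])/1000,a,(w,h)
E
python3 - <<'E'
from h import *
for n in ("top","scene"):
    f=np.load(f"pics/{n}0.npz"); W,p=cloud(n,f["p"],f["d"])
    if n=="top":
        c=W[190,317]; print("c",c, "table z",np.nanmedian(W[300,330:400,2]))
        for nm,(v,u) in dict(ring=(186,391),cap=(188,180),mallet=(223,181),cal=(217,437),or1=(183,238),or2=(262,294)).items(): print(nm,W[v,u].round(3))
    P,k=block(W,p,c[:2]); print(n,len(P),fitrect(P),np.percentile(P[:,2],[2,30,60,95]).round(4))
    F=np.isfinite(W[...,2])&(W[...,2]>.045)&(W[...,2]<.075)&(W[...,0]>c[0]+.09)&(W[...,0]<c[0]+.3)&(abs(W[...,1]-c[1])<.3)
    Q=W[F]; v,u=np.where(F); print("fence",len(Q),u.min(),u.max(),v.min(),v.max(),fitrect(Q),np.percentile(Q[:,2],[5,50,95]))
    r=fitrect(Q); 
    vi=cv2.resize(p[:,:,::-1][120:250,200:430] if n=="top" else p[:,:,::-1][140:320,180:470],None,fx=3 if n=="top" else 2.7,fy=3 if n=="top" else 2.7,interpolation=cv2.INTER_CUBIC)
    cv2.imwrite(f"pics/crop_{n}.png",vi); print(vi.shape)
E
```

```text
c [ 0.54801413 -0.06892244  0.04896964] table z -0.0006183398252821164
ring [ 0.569 -0.278  0.024]
cap [0.546 0.313 0.034]
mallet [0.448 0.301 0.041]
cal [ 0.486 -0.412  0.013]
or1 [0.561 0.148 0.053]
or2 [ 0.351 -0.012  0.049]
top 1590 (array([ 0.55209772, -0.06911057]), np.float64(0.892048310833252), (90.08092498779297, 140.04971313476562)) [0.0344 0.0381 0.0482 0.0522]
fence 736 240 369 126 141 (array([ 0.70577203, -0.03068994]), np.float64(-0.051854409584932704), (14.000765800476074, 359.92059326171875)) [0.04727449 0.0590081  0.06225332]
(390, 690, 3)
scene 1821 (array([ 0.55388104, -0.06863193]), np.float64(0.8878444444735347), (92.07959747314453, 141.30538940429688)) [0.0342 0.0379 0.0484 0.0514]
fence 1641 216 385 212 273 (array([ 0.70684125, -0.03289624]), np.float64(-0.05263751210347056), (16.26202392578125, 360.0472412109375)) [0.04657036 0.05805182 0.06105396]
(486, 783, 3)
```

View pics/crop_top.png

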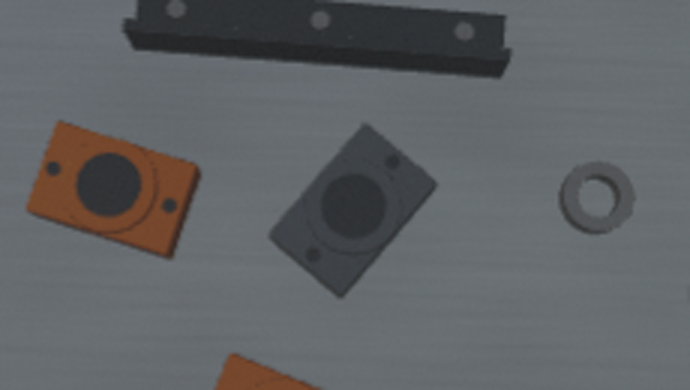

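The crop confirms it: a plain grey body with a dark collar at crop (353,205). Both views agree to 2 mm on the fit, 90x140 mm, body top at 38 mm. The block's x-axis is at 0.89 rad and the fence normal at -0.052 rad, so it needs 0.94 rad clockwise. I'll approach its near-left corner with the fingers shut.

```bash
python3 -m creep '[[0.8,-0.7,0,0,0,0.18],[0.8,-0.7,0,0,0,0.18],[0.8,-0.7,0,0,0,0.18],[0.8,-0.7,0,0,0,0.18],[0.8,-0.7,0,0,0,0.18],[0.8,-0.7,0,0,0,0.18],[0.8,-0.7,0,0,0,0.18],[0.8,-0.7,0,0,0,0.18],[0.8,-0.7,0,0,0,0.18],[0.8,-0.7,0,0,0,0.18],[0.8,-0.7,0,0,0,0.18],[0.8,-0.7,0,0,0,0.18]]' 0
python3 -m creep '[[0.2,-1,0,0,0,0],[0.2,-1,0,0,0,0],[0.2,-1,0,0,0,0],[0.2,-1,0,0,0,0],[0.2,-1,0,0,0,0],[0.2,-1,0,0,0,0],[0.2,-1,0,0,0,0],[0.2,-1,0,0,0,0],[0.2,-1,0,0,0,0],[0.2,-1,0,0,0,0],[0.2,-1,0,0,0,0],[0.2,-1,0,0,0,0]]'
python3 -m creep '[[0.1,-1,-0.5,0,0,0],[0.1,-1,-0.5,0,0,0],[0.1,-1,-0.5,0,0,0],[0.1,-1,-0.5,0,0,0],[0.1,-1,-0.5,0,0,0],[0.1,-1,-0.5,0,0,0],[0.1,-1,-0.5,0,0,0],[0,0,0,0,0,0]]'
```

```text
time: 1.1
tool_pos: [0.3813, 0.372, 0.231]
tcp_rot: [-3.141, -0.001, 3.094]
contact_force: [-0.1, -0.1, -0.0]
opening: -0.0
finger_force: 0.0
time: 2.1
tool_pos: [0.4405, 0.072, 0.2311]
tcp_rot: [-3.141, -0.001, 3.093]
contact_force: [0.9, 0.8, 0.1]
opening: 0.005
finger_force: 0.0
time: 2.77
tool_pos: [0.458, -0.1051, 0.1418]
tcp_rot: [-3.141, -0.002, 3.091]
contact_force: [0.8, -0.6, -0.4]
opening: -0.001
finger_force: 0.0
```

```bash
python3 -m creep '[[0,0,-0.8,0,0,0],[0,0,-0.8,0,0,0],[0,0,-0.8,0,0,0],[0,0,-0.8,0,0,0],[0,0,-0.8,0,0,0],[0,0,-0.8,0,0,0],[0,0,-0.2,0,0,0],[0,0,0,0,0,0]]'
python3 -m creep '[[0.16,0.28,0,0,0,0],[0.16,0.28,0,0,0,0],[0.16,0.28,0,0,0,0],[0.08,0.2,0,0,0,0],[0.08,0.2,0,0,0,0],[0.08,0.2,0,0,0,0],[0.08,0.2,0,0,0,0],[0.1,0.18,0,0,0,0],[0.1,0.18,0,0,0,0],[0.1,0.18,0,0,0,0],[0.1,0.18,0,0,0,0],[0.1,0.18,0,0,0,0]]'
cat > look.py <<'E'
from h import *
import sys
W,p=cloud("top")
c=np.array([float(sys.argv[1]),float(sys.argv[2])])
P,k=block(W,p,c)
t=ctrl.sense()["tool_pos"]
Wr,q=cloud("scene")
P2,k2=block(Wr,q,c,.1)
for n,Q in (("top",P),("scene",P2)):
    cc,a,s=fitrect(Q)
    nn=np.array([np.cos(-.052),np.sin(-.052)])
    fc=np.array([.6997,-.031])
    co=[cc+sx*.045*np.array([np.cos(a),np.sin(a)])+sy*.07*np.array([-np.sin(a),np.cos(a)]) for sx in(1,-1) for sy in(1,-1)]
    print(n,len(Q),"c",cc.round(4),"off square deg",round(np.degrees(a+.052),2),"size",np.round(s,1),"corner clearance",np.round([(fc-x)@nn for x in co],4)[[0,1]],"lat",round(float((cc-fc)@[-nn[1],nn[0]]),4))
    print("   corners ++,+-,-+,--",np.round(co,3).tolist())
if len(sys.argv)>3:
    cv2.imwrite(sys.argv[3],cv2.resize(p[:,:,::-1][110:260,200:420],None,fx=3,fy=3))
E
python3 look.py .57 -.06 pics/t1.png
```

```text
time: 3.43
tool_pos: [0.4569, -0.1009, 0.0177]
tcp_rot: [3.14, -0.003, 3.093]
contact_force: [-0.2, 1.2, 0.1]
opening: -0.001
finger_force: 0.0
time: 4.43
tool_pos: [0.4897, -0.0379, 0.0193]
tcp_rot: [-3.141, -0.002, 3.094]
contact_force: [-4.0, -3.8, 3.4]
opening: -0.001
finger_force: 2.7
top 178 c [ 0.5824 -0.0953] off square deg -61.29 size [53.9 89.4] corner clearance [0.0308 0.1536] lat -0.0703
   corners ++,+-,-+,-- [[0.665, -0.105], [0.539, -0.166], [0.626, -0.024], [0.5, -0.085]]
scene 1999 c [ 0.5585 -0.0598] off square deg 28.9 size [108.5 140. ] corner clearance [0.1339 0.0663] lat -0.0361
   corners ++,+-,-+,-- [[0.568, 0.023], [0.63, -0.103], [0.487, -0.016], [0.549, -0.142]]
```

```bash
cat >> h.py <<'E'
from scipy.optimize import minimize
def fitfix(P,c,a):
    P=P[P[:,2]<.053][:,:2]
    def cost(v):
        d=P-np.array(v[:2])/1000; C,S=np.cos(v[2]/50),np.sin(v[2]/50)
        X=np.abs(d@[C,S])*1000-45.5; Y=np.abs(d@[-S,C])*1000-70.5
        s=lambda t:1/(1+np.exp(np.clip(t/1.2,-50,50)))
        return -(s(X)*s(Y)).mean()
    best=min((minimize(cost,[c[0]*1000+i,c[1]*1000+j,(a+k)*50],method="Nelder-Mead",options=dict(xatol=.01,fatol=1e-7,maxiter=600)) for i in(-6,6) for j in(-6,6) for k in(-.15,.15)),key=lambda r:r.fun)
    return best.x[:2]/1000,best.x[2]/50,(-best.fun*100,0)
E
sed -i 's/cc,a,s=fitrect(Q)/cc,a,s=fitfix(Q,c,float(sys.argv[3]))/; s/P2,k2=block(Wr,q,c,.1)/P2,k2=block(Wr,q,c,.1)/; s/if len(sys.argv)>3:/if len(sys.argv)>4:/; s/"size"/"inside%"/' look.py
python3 - <<'E'
s=open('look.py').read()
i=s.index("if len(sys.argv)>4")
s=s[:i]+'''if len(sys.argv)>4:
    cv2.imwrite(sys.argv[4],cv2.resize(q[:,:,::-1][110:310,180:480],None,fx=2.6,fy=2.6))
'''
s=s.replace('(("top",P),("scene",P2))','(("scene",P2),("top",P)) if len(P)>900 else (("scene",P2),)')
open('look.py','w').write(s)
E
python3 look.py .56 -.06 .5 pics/s1.png
```

```text
scene 2005 c [ 0.566  -0.0562] off square deg 29.72 inside% [93.9  0. ] corner clearance [0.1278 0.0584] lat -0.0321
   corners ++,+-,-+,-- [[0.575, 0.027], [0.638, -0.098], [0.494, -0.014], [0.557, -0.139]]
```

View pics/s1.png

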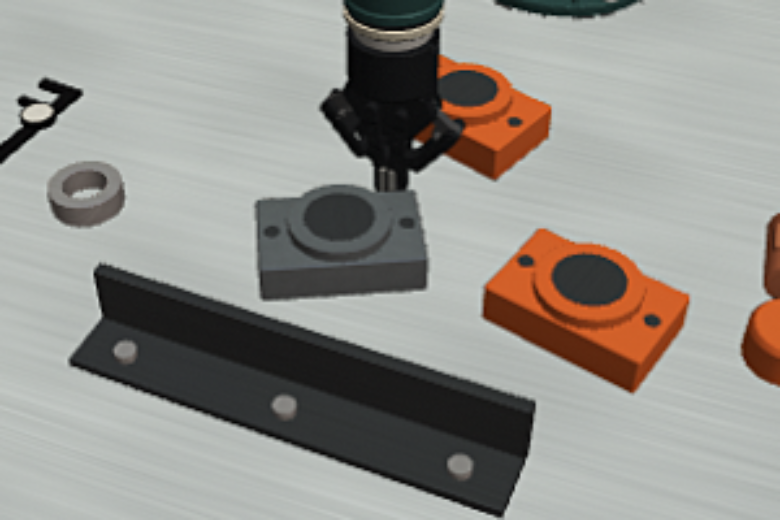

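The block turned cleanly to about 30° off square, with the fingertip at its near-left corner and 58 mm of clearance. Pushing on.

```bash
python3 -m creep '[[0.16,0.16,0,0,0,0],[0.16,0.16,0,0,0,0],[0.16,0.16,0,0,0,0],[0.16,0.16,0,0,0,0],[0.16,0.16,0,0,0,0],[0.19,0.11,0,0,0,0],[0.19,0.11,0,0,0,0],[0.19,0.11,0,0,0,0],[0.19,0.11,0,0,0,0],[0,0,0,0,0,0]]'
python3 look.py .58 -.05 .1
```

```text
time: 5.47
tool_pos: [0.5278, -0.0063, 0.0185]
tcp_rot: [3.141, -0.004, 3.093]
contact_force: [-5.4, 2.5, 2.8]
opening: -0.002
finger_force: 2.7
scene 2067 c [ 0.5854 -0.0499] off square deg 3.98 inside% [94.4  0. ] corner clearance [0.0731 0.0634] lat -0.0249
   corners ++,+-,-+,-- [[0.629, 0.021], [0.632, -0.119], [0.539, 0.019], [0.542, -0.121]]
```

```bash
python3 -m creep '[[0.14,0,0,0,0,0],[0.14,0,0,0,0,0],[0.12,0,0,0,0,0],[0,0,0,0,0,0],[-0.6,0,0,0,0,0],[-0.8,-0.4,0,0,0,0],[0,-0.9,0,0,0,0],[0,-0.9,0,0,0,0],[0,-0.9,0,0,0,0],[0,-0.8,0,0,0,0],[0,0,0,0,0,0]]'
python3 look.py .59 -.05 0
```

```text
time: 6.48
tool_pos: [0.507, -0.1082, 0.0193]
tcp_rot: [-3.14, 0.004, 3.091]
contact_force: [0.2, 0.3, 1.0]
opening: -0.0
finger_force: 0.0
scene 2083 c [ 0.5924 -0.0525] off square deg -1.03 inside% [94.2  0. ] corner clearance [0.0598 0.0623] lat -0.0271
   corners ++,+-,-+,-- [[0.642, 0.014], [0.632, -0.126], [0.552, 0.02], [0.543, -0.119]]
```

```bash
python3 -m creep '[[0.3,0,0,0,0,0],[0.3,0,0,0,0,0],[0.3,0,0,0,0,0],[0.12,0,0,0,0,0],[0.1,0,0,0,0,0],[0,0,0,0,0,0]]'
python3 look.py .59 -.05 0
```

```text
time: 7.08
tool_pos: [0.5311, -0.1039, 0.0184]
tcp_rot: [3.141, -0.004, 3.095]
contact_force: [-5.5, -2.1, 3.9]
opening: 0.0
finger_force: 2.5
scene 2094 c [ 0.5921 -0.0523] off square deg -2.07 inside% [94.2  0. ] corner clearance [0.0589 0.0639] lat -0.0268
   corners ++,+-,-+,-- [[0.643, 0.013], [0.631, -0.126], [0.553, 0.021], [0.541, -0.118]]
```

```bash
python3 -m creep '[[0.12,0,0,0,0,0],[0.08,0,0,0,0,0],[0,0,0,0,0,0],[-0.6,0,0,0,0,0],[-0.8,0,0,0,0,0],[-0.6,0,0,0,0,0],[0,0.5,0,0,0,0],[0,0.9,0,0,0,0],[0,0.9,0,0,0,0],[0,0,0,0,0,0]]' 
python3 look.py .59 -.05 0 pics/s2.png
```

```text
time: 8.02
tool_pos: [0.4879, -0.0439, 0.0188]
tcp_rot: [3.141, -0.0, 3.095]
contact_force: [-0.3, -0.1, 0.2]
opening: 0.001
finger_force: 0.0
scene 2109 c [ 0.5958 -0.0513] off square deg 1.24 inside% [94.3  0. ] corner clearance [0.0592 0.0562] lat -0.0257
   corners ++,+-,-+,-- [[0.643, 0.017], [0.639, -0.123], [0.553, 0.02], [0.549, -0.12]]
```

View pics/s2.png

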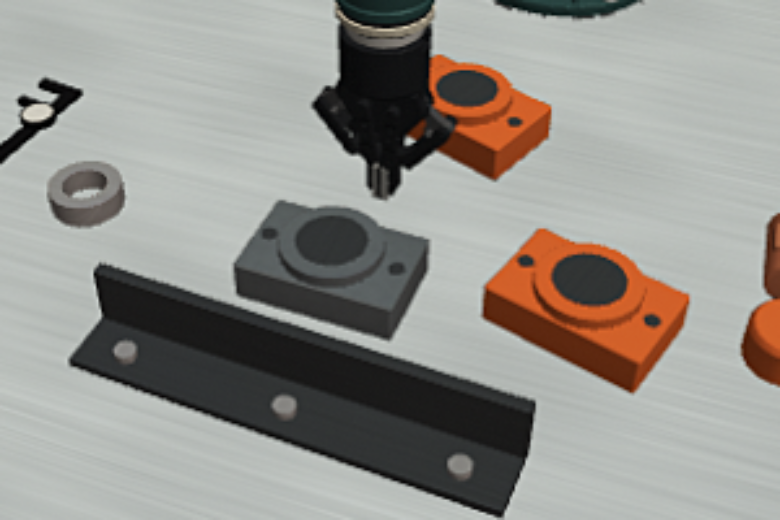

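At about 1° off square with 56 mm clear of the fence. Next I'll open the fingers, so both tips bear on the near long side and take out the last degree, and push straight along the fence normal.

```bash
python3 -m creep '[[0,-0.1,0,0,0,0],[0,0,0,0,0,0],[0,0,0,0,0,0],[0,0,0,0,0,0],[0,0,-0.2,0,0,0],[0,0,-0.2,0,0,0],[0.5,-0.026,0,0,0,0],[0.5,-0.026,0,0,0,0],[0.5,-0.026,0,0,0,0],[0.3,-0.016,0,0,0,0],[0,0,0,0,0,0]]' 80
python3 -m creep '[[0.2,-0.01,0,0,0,0],[0.2,-0.01,0,0,0,0],[0.2,-0.01,0,0,0,0],[0.2,-0.01,0,0,0,0],[0,0,0,0,0,0]]'
python3 look.py .6 -.05 0
```

```text
time: 9.03
tool_pos: [0.5348, -0.0526, 0.0085]
tcp_rot: [-3.141, 0.002, 3.093]
contact_force: [0.7, 0.1, -0.3]
opening: 0.935
finger_force: 0.0
time: 9.45
tool_pos: [0.5475, -0.052, 0.0077]
tcp_rot: [3.14, -0.01, 3.094]
contact_force: [-5.7, 0.5, -1.5]
opening: 0.941
finger_force: 2.9
scene 2187 c [ 0.6058 -0.052 ] off square deg 0.05 inside% [93.1  0. ] corner clearance [0.0477 0.0476] lat -0.0259
   corners ++,+-,-+,-- [[0.654, 0.016], [0.647, -0.124], [0.564, 0.02], [0.557, -0.12]]
```

```bash
python3 -m creep '[[0.18,-0.009,0,0,0,0],[0.18,-0.009,0,0,0,0],[0.18,-0.009,0,0,0,0],[0.18,-0.009,0,0,0,0],[0.18,-0.009,0,0,0,0],[0.18,-0.009,0,0,0,0],[0.18,-0.009,0,0,0,0],[0.18,-0.009,0,0,0,0],[0,0,0,0,0,0]]'
python3 look.py .64 -.05 0
```

```text
time: 10.3
tool_pos: [0.584, -0.054, 0.0076]
tcp_rot: [3.14, -0.009, 3.093]
contact_force: [-6.2, 0.5, -0.6]
opening: 0.938
finger_force: 3.2
scene 2947 c [ 0.6382 -0.0539] off square deg 0.71 inside% [78.4  0. ] corner clearance [0.0161 0.0143] lat -0.026
   corners ++,+-,-+,-- [[0.686, 0.014], [0.68, -0.126], [0.596, 0.018], [0.591, -0.122]]
```

```bash
python3 -m creep '[[0.1,-0.005,0,0,0,0],[0.1,-0.005,0,0,0,0],[0.1,-0.005,0,0,0,0],[0.1,-0.005,0,0,0,0],[0,0,0,0,0,0]]'
python3 -m creep '[[0.06,-0.003,0,0,0,0],[0.06,-0.003,0,0,0,0]]'
python3 -m creep '[[0.06,-0.003,0,0,0,0],[0,0,0,0,0,0]]'
```

```text
time: 10.82
tool_pos: [0.5931, -0.0544, 0.0076]
tcp_rot: [3.14, -0.01, 3.094]
contact_force: [-8.9, 0.3, 3.1]
opening: 0.937
finger_force: 4.4
time: 10.98
tool_pos: [0.5933, -0.0544, 0.0076]
tcp_rot: [3.14, -0.015, 3.094]
contact_force: [-16.2, -0.3, 12.5]
opening: 0.935
finger_force: 7.8
time: 11.15
tool_pos: [0.5967, -0.0546, 0.0076]
tcp_rot: [3.14, -0.011, 3.094]
contact_force: [-8.8, 1.4, 3.2]
opening: 0.936
finger_force: 4.8
```

```bash
python3 -m creep '[[0.06,-0.003,0,0,0,0],[0.06,-0.003,0,0,0,0],[0,0,0,0,0,0]]'
python3 -m creep '[[0.06,-0.003,0,0,0,0],[0,0,0,0,0,0]]'; python3 look.py .65 -.055 0
```

```text
time: 11.4
tool_pos: [0.5973, -0.0546, 0.0076]
tcp_rot: [3.14, -0.016, 3.094]
contact_force: [-16.5, 0.0, 12.5]
opening: 0.939
finger_force: 8.3
time: 11.57
tool_pos: [0.5973, -0.0545, 0.0076]
tcp_rot: [3.14, -0.019, 3.094]
contact_force: [-19.2, -0.2, 16.1]
opening: 0.936
finger_force: 10.1
scene 2735 c [ 0.6687 -0.0552] off square deg 0.28 inside% [80.9  0. ] corner clearance [-0.015  -0.0156] lat -0.0258
   corners ++,+-,-+,-- [[0.717, 0.013], [0.71, -0.127], [0.627, 0.017], [0.62, -0.123]]
```

```bash
python3 -m creep '[[0.06,-0.003,0,0,0,0],[0.06,-0.003,0,0,0,0],[0,0,0,0,0,0]]'
python3 - <<'E'
from h import *
p,d=viewer.snapshot("scene"); cv2.imwrite("pics/s3.png",cv2.resize(p[:,:,::-1][180:300,210:410],None,fx=4,fy=4,interpolation=cv2.INTER_CUBIC))
E
```

```text
time: 11.92
tool_pos: [0.5972, -0.0544, 0.0073]
tcp_rot: [3.14, -0.024, 3.094]
contact_force: [-25.6, 0.3, 20.4]
opening: 0.936
finger_force: 13.1
```

View pics/s3.png

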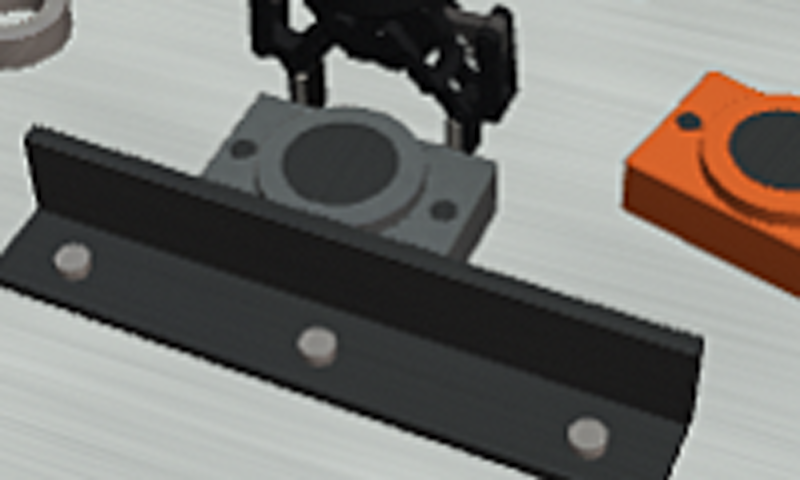

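The force has climbed to 26 N while the tool stands at x = 0.597, which matches the expected flush position of 0.598-0.600. I'll draw back and check with both cameras unobstructed.

```bash
python3 -m creep '[[-0.15,0.008,0,0,0,0],[-0.15,0.008,0,0,0,0],[-0.3,0.016,0,0,0,0],[-0.6,0.03,0,0,0,0],[-0.8,0.04,0,0,0,0],[-0.8,0.04,0.3,0,0,0],[-0.8,0.04,0.8,0,0,0],[-0.8,0,1,0,0,0],[-0.8,0,1,0,0,0],[-0.3,0,1,0,0,0],[0,0,1,0,0,0],[0,0,1,0,0,0]]'
python3 -m creep '[[0,1,0.5,0,0,0],[0,1,0.5,0,0,0],[0,1,0,0,0,0],[0,1,0,0,0,0],[0,1,0,0,0,0],[0,1,0,0,0,0],[0,1,0,0,0,0],[0,1,0,0,0,0],[0,1,0,0,0,0],[0,1,0,0,0,0],[0,0,0,0,0,0]]'
cat > fin.py <<'E'
from h import *
n=np.array([np.cos(-.052),np.sin(-.052)]); t=np.array([-n[1],n[0]]); fc=np.array([.6997,-.031])
Wt,p=cloud("top"); Ws,q=cloud("scene")
cv2.imwrite("pics/f_top.png",cv2.resize(p[:,:,::-1][110:210,230:390],None,fx=5,fy=5,interpolation=cv2.INTER_CUBIC))
for nm,W in(("top",Wt),("scene",Ws)):
    X=(W[...,:2]-fc)@n; Y=(W[...,:2]-fc)@t; Z=W[...,2]
    k=(Z>.032)&(Z<.043)&(X>-.2)&(X<.02)&(Y>-.13)&(Y<.08)
    # near edge x as a function of y
    ys=np.arange(-.09,.045,.01); e=[np.min(X[k&(abs(Y-y)<.006)]) if (k&(abs(Y-y)<.006)).any() else np.nan for y in ys]
    ok=np.isfinite(e); f=np.polyfit(ys[ok],np.array(e)[ok],1)
    print(nm,"near edge x",np.round(e,4),"slope deg",np.degrees(f[0]).round(2),"Y range",np.percentile(Y[k&(X<-.02)],[.5,99.5]).round(4))
    F=(Z>.055)&(Z<.064)&(X>-.02)&(X<.04)&(abs(Y)<.17); print("  fence front x",[round(float(np.percentile(X[F&(abs(Y-y)<.02)],5)),4) for y in(-.15,-.1,-.03,.04,.1,.15)])
for nm,m in (("ring",(.569,-.278)),): pass
for nm,(v,u) in dict(ring=(186,391),cap=(188,180),mallet=(223,181),cal=(217,437)).items(): print(nm,Wt[v,u].round(3))
print(ctrl.sense()["tool_pos"])
E
python3 fin.py
```

```text
time: 12.97
tool_pos: [0.4722, -0.0514, 0.1625]
tcp_rot: [-3.141, 0.0, 3.093]
contact_force: [2.1, -0.3, -0.3]
opening: 0.942
finger_force: 0.0
time: 13.88
tool_pos: [0.4735, 0.2022, 0.1865]
tcp_rot: [3.139, 0.002, 3.096]
contact_force: [-0.1, -0.5, 0.2]
opening: 0.937
finger_force: 0.0
top near edge x [-0.0901 -0.0903 -0.0893 -0.0903 -0.0903 -0.0906 -0.0897 -0.0897 -0.09
 -0.0911 -0.0901 -0.0908 -0.0905 -0.089 ] slope deg -0.02 Y range [-0.0966  0.0427]
  fence front x [0.0003, 0.0001, 0.0, 0.0002, 0.0003, 0.0003]
scene near edge x [-0.0891 -0.0874 -0.0904 -0.0904  0.0109  0.0111  0.0108  0.0113  0.0097
 -0.0877 -0.0894 -0.0879 -0.0888 -0.0909] slope deg -6.39 Y range [-0.0962  0.0432]
  fence front x [0.0015, 0.0017, 0.0012, 0.0011, 0.0018, 0.0024]
ring [ 0.568 -0.277  0.029]
cap [0.482 0.165 0.445]
mallet [0.448 0.3   0.044]
cal [ 0.485 -0.411  0.015]
[0.47304655 0.19904485 0.18623125]
```

View pics/f_top.png

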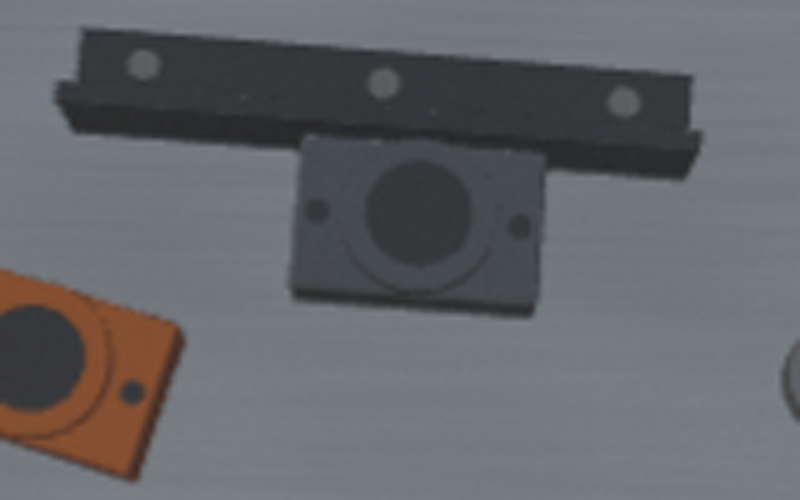

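The block lies flush: its near edge is 90 mm from the fence face all along, with a slope of -0.02°. There is no gap at f_top (305-545, 140-155), the bystanders haven't moved and the arm is clear.

```bash
python3 -c "
from rig import ctrl; print(ctrl.job_done())"
```

```text
the job is handed in; nothing more can be done
None
```

I handed the job in at about 14 s. The grey protector was turned square by corner pushes and pushed home, and its long side measured flush against the fence (top view, -0.02°). The arm had drawn back clear; the ring gauge, mallet head and caliper measured unmoved. The arm hid the thread cap from the last overhead check, but nothing went near it.

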